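# Aim the inspection camera and hold the curing box lid open

### The arm

A 7-joint arm with a two-finger parallel gripper is mounted at the origin on a cart in front of the work surface, level with it; the furniture and walls round the work are solid. World frame = base frame: x ahead of the robot, y to its left, z up, the work surface at z = 0. Lengths are in m, angles in rad, forces in N, time in s.
With the tool pointing down it reaches from about 0.425 to 0.875 m from the base axis. Payload 4.7 kg.
Tool frame: the origin (TCP) lies between the finger pads, 19 mm behind the fingertips; this is the grasp point; z points along the fingers, y is the line along which they close (so a half turn about z gives the same grasp; the last joint's range is limited). The gripper opens to 87 mm and grips with 3 to 60 N. Pads are 19 mm wide; open, the fingers measure 117 mm over their backs; the gripper's body (75 mm by 190 mm) begins 51 mm behind the grasp point.
Start: joints at [-1.24, 0.321, -0.07, 1.45, 0.023, 1.371, -0.057], TCP at [0.203, 0.618, 0.241] pointing down, gripper open.
Joint ranges: [-2.86, 2.86], [-0.3, 2.09], [-1.38, 1.24], [0.06, 2.45], [-1.56, 4.7], [0.09, 2.05], [-2.69, 2.69]. Speed limits (rad/s): [2.57, 2.57, 3.14, 3.14, 3.14, 3.14, 3.14].

### API

Orientations are given as a rotation vector (axis times angle).
In Python, from bench import get_state, get_image, get_calibration, close_job gives the robot as it stands.
- The arm moves only by the tool send_rows, never from a script. Its argument "rows" is a list of rows, each an object of numbers: "hand": the finger opening in mm, from 0 to 87; "x", "y", "z": the shift along the world's x, y, z in mm; "roll": the turn about the world's z in degrees. A call has 1 to 10 rows; each row shifts and turns the commanded pose from where the row before left it; what a row does not reach is not made up. A row lasts 1/10 s, in which the tool goes at most 50 mm and 8.59 degrees, less where a joint would pass 70% of its speed; a pose out of reach is approached as far as the arm can. A call is refused whole if a number of a shift passes 50 or a number of a turn 8.59, either way. A call with a gripper value outside its range is refused whole. The fingers move at their own pace and stop on an object; "force" is the grip in N (left out, the last holds). Time passes only in rows, so rows that do not move let the fingers close. It gives the time, the measured TCP pose, the force, the opening and the grip force at its end, in the units of the state.
- get_state(): the state, without advancing time (a new reading comes with each control period).
- get_image(name): name is "side" or "top"; returns the picture (400x640x3 uint8, blue, green, red); there is no depth.
- get_calibration(name): a dict with "mtx" (3x3 intrinsics, pixels), "world_from_camera" (4x4, takes a point from camera to world coordinates). Camera axes: x right, y down, z forward; pixel columns grow to the right and rows downward; lengths in m; the calibration is good to about 2 mm. A picture is of the moment at which its call begins. get_calibration takes no time and is no camera call.
- close_job(): hands the job in; it is judged then, once.
The state is a dict: "time": time; "joint_positions": joint angles; "qd": joint speeds; "joint_torque": joint torques, N m; "position": TCP position; "tool_rot": TCP orientation; "ft_force": force on the tool from outside, world axes, zero at the start; "torque": the same for the moment, N m; "grip_width": opening from 0.0 (shut) to 1.0 (fully open); "grip_force": force on a finger pad.
Only numpy, scipy, OpenCV 4.12 (cv2) and the standard library are available. Lean on these libraries where they do the work, as an engineer would, in place of code of your own. Each camera call takes 0.05 s, during which the arm holds its last target. There are 200 camera calls.

### The job

The printed part in the curing box is to be photographed: take the inspection camera's ball handle and swivel and tilt the camera until it points at the middle of the box's turntable, and let go of it there. Then lift the box's lid by its own ball handle and hold it still at 55 degrees open (the longest tick on the wire scale); the lid falls shut if released, so finish while still holding it. Leave the tools, vial and tape lying around where they are.

Things in the scene. Friction and masses are not known exactly. Their poses are not given: they have to be found in the camera images.
- curing_box: white open-topped curing box, 160 mm deep (its x) x 200 mm wide (its y), walls 68 mm high and 5 mm thick, fixed to the bench; a steel turntable disc, 110 mm across, lies in it with a printed grey tube, 70 mm long and 25 mm high, lying on it. Origin: centre of its underside, z = 0. Its +x points to the hinge side, away from the robot, give or take its yaw; its front is -x.
- turntable_mid (a point): centre of the turntable's upper face, 11 mm above the bench, in the middle of the box. This is where the camera must point (the printed tube lies over it)
- lid_hinge (a point): middle of the lid's hinge axis at the far rim of the box, 85 mm behind the box's centre (box +x), 74 mm above the bench. The axis runs along the box's y; point axes are the box's. Beside the lid, 109 mm from the box's middle on its +y side, is a bent-wire scale: an arc of 100 mm radius about the hinge, ticks each 15 degrees and one longer tick at 55
- lid_angle (a joint): opening of the lid in rad: 0 = shut and level, grows as its front edge rises, stops at 1.4. Nothing holds the lid up, it falls shut from any angle. 55 degrees = 0.96
- curing_lid: the lid: an 8 mm thick grey frame with an amber window, 162 mm x 200 mm, with its ball handle about 0.25 to 0.55 kg. Origin: middle of its hinge axis, same point as lid_hinge; its -x runs in the lid's plane from the hinge to the ball handle
- lid_ball (a point): black ball handle of the lid, 24 mm across, on an 8 mm steel stem at the middle of the lid's front edge. The point is the ball's centre, 200 mm from the hinge axis in the lid's plane; lid shut, it is 74 mm above the bench and 35 mm in front of the box's front wall. Axes as the lid's (x towards the hinge)
- camera_pivot (a point): the point in the camera where its swivel axis (vertical) and tilt axis (level) cross, 200 mm above the bench. The stand (round foot 100 mm across, fixed to the bench, 16 mm post) lies to the right of the box; point axes are the stand's, z up
- camera_swivel (a joint): swivel of the camera in rad about the vertical: 0 = looking along the stand's +x, grows anticlockwise from above, from -0.4 to 2.4. Stiff (0.2 N m of friction): stays where it is left
- camera_tilt (a joint): tilt of the camera in rad: 0 = level, grows as the lens goes down, from -0.4 to 0.9. Stiff (0.2 N m of friction): stays where it is left
- camera_lens (a point): middle of the lens face, 55 mm in front of the pivot. The point's +x is the direction in which the camera looks; +z is the camera's top. Camera: grey body 60 x 56 x 46 mm in a fork with a black lens barrel 36 mm across
- camera_ball (a point): centre of the camera's black ball handle, 24 mm across, on an 8 mm steel stem, 120 mm straight behind the pivot: ball, pivot and lens lie on one line, the line of sight
- tape_roll: roll of beige masking tape lying flat, 94 mm across, 19 mm high; bystander, to be left alone
- screwdriver: screwdriver with yellow handle, 184 mm long, 26 mm high, lying; bystander, to be left alone
- side_cutters: side cutters with red handles, 126 x 49 x 11 mm, lying; bystander, to be left alone
- vial_a: small white vial with dark cap, 25 mm across, 55 mm tall, standing; bystander, to be left alone
- red_marker: red and grey marker pen, 133 mm long, 12 mm thick, lying; bystander, to be left alone

How it is judged:
By the outcome, as a careful person would: the job done as asked, in the order asked, and still so for the second after the job is handed in, while the arm keeps its last pose, push and grip.
It also fails if it takes over 54 s, if anything falls off the work surface, if the arm or the gripper's body presses on something with over 40 N, if the wrist force passes 120 N, or if a joint passes its speed limit or range.

## Working session

There is one attempt and no reset: what is moved stays moved. The work goes in short steps, Python scripts to look and compute and a tool call to move; the robot and the scene stay as the last step left them, time stands still between calls to the robot, and variables do not carry over. Pictures are saved under pics/ and viewed, at most 10 in all, crops included, and the job is handed in when it is done.

Besides the shell and the picture viewer there is one more tool, called after "Request:" by a JSON object that holds its "name" and its "arguments", one argument or row to a line. send_rows: Moves the arm, as the interface text tells. Its arguments: {"type":"object","properties":{"rows":{"type":"array","items":{"type":"object","properties":{"hand":{"type":"number"},"x":{"type":"number"},"y":{"type":"number"},"z":{"type":"number"},"roll":{"type":"number"}}}},"force":{"type":"number"}},"required":["rows"]}

```bash
mkdir -p pics
python3 - <<'E'
from bench import *
import cv2
for n in("side","top"):
    cv2.imwrite(f"pics/{n}0.png",get_image(n)); c=get_calibration(n); print(n,c["mtx"].round(1).tolist(),c["world_from_camera"].round(3).tolist())
s=get_state();print(s)
E
```

```text
side [[435.5, 0.0, 321.3], [0.0, 435.5, 201.5], [0.0, 0.0, 1.0]] [[-0.997, -0.05, 0.061, 0.491], [-0.078, 0.537, -0.84, 0.98], [0.009, -0.842, -0.539, 0.722], [0.0, 0.0, 0.0, 1.0]]
top [[384.0, 0.0, 316.6], [0.0, 384.0, 200.2], [0.0, 0.0, 1.0]] [[-0.004, -0.98, 0.201, 0.363], [-1.0, 0.003, -0.005, 0.052], [0.005, -0.201, -0.98, 1.136], [0.0, 0.0, 0.0, 1.0]]
{'time': 0.1, 'joint_positions': array([-1.23991224,  0.32178442, -0.07007118,  1.4515192 ,  0.02261041,
        1.3708012 , -0.0569046 ]), 'qd': array([-0.00027861, -0.00057775, -0.00079066, -0.00358171,  0.0011116 ,
       -0.00086332,  0.00053268]), 'joint_torque': array([-1.02546051e-04, -4.92574453e+01, -4.05854238e-01, -3.13400674e+01,
       -6.42084936e-02,  3.95363127e-02,  8.40921052e-05]), 'position': array([0.20239852, 0.61721228, 0.24026463]), 'tool_rot': array([-4.95480465e-01, -3.10210327e+00,  2.69762721e-03]), 'ft_force': array([-0.14574834, -0.11916629, -0.06476428]), 'torque': array([0.01396726, 0.03736962, 0.0076939 ]), 'grip_force': 0.0, 'grip_width': 1.0012274814890099}
```

View pics/side0.png

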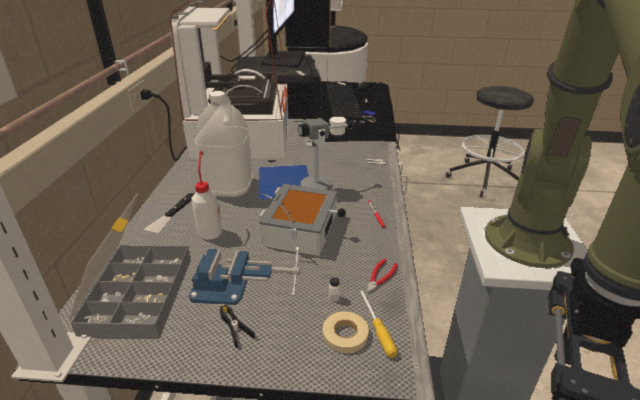

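View pics/top0.png

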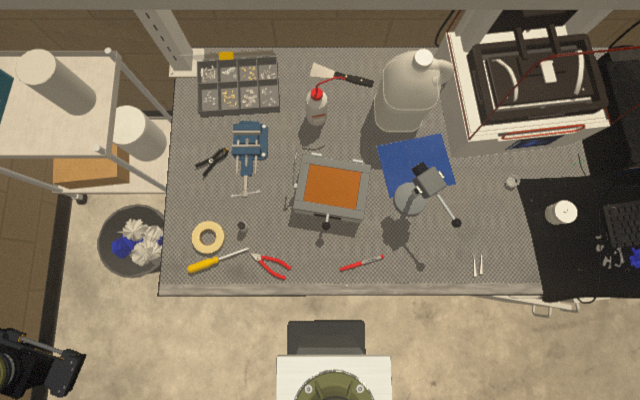

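Side shows the lid ball near (341,212) and the camera near (315,128). Top shows the lid ball near (326,226) and the camera ball near (457,223). I'll crop for detail.

Run:
```python
import cv2,numpy as np
s=cv2.imread("pics/side0.png")[100:260,240:400];t=cv2.imread("pics/top0.png")[130:290,280:480]
a=cv2.resize(s,None,fx=3.5,fy=3.5,interpolation=3)[:, :];b=cv2.resize(t,None,fx=4,fy=3.5*4/3.5,interpolation=3)
cv2.imwrite("pics/c1.png",cv2.resize(s,(600,600),interpolation=3));cv2.imwrite("pics/c2.png",cv2.resize(t,(750,600),interpolation=3))
```

```text
(no output)
```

View pics/c1.png

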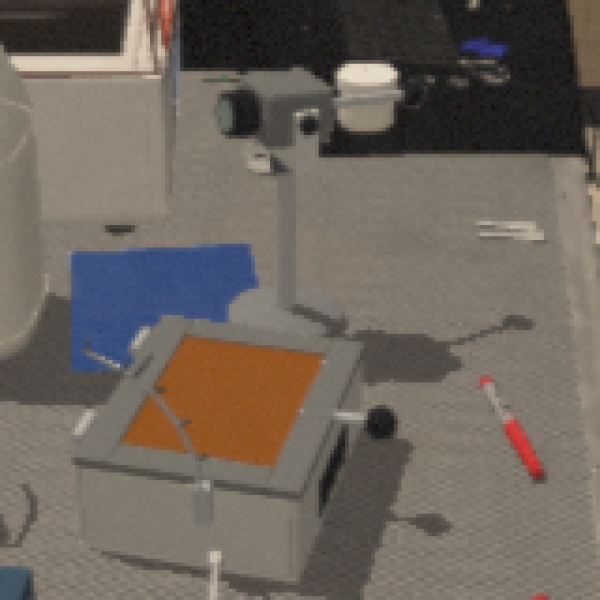

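View pics/c2.png

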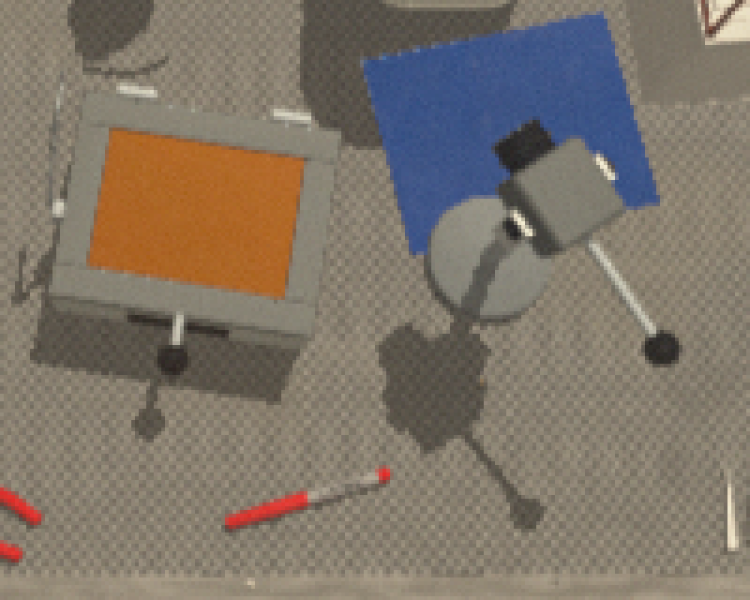

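Crop pixels (scale 3.75) give both balls clearly, plus the stand's foot and the lid corners. Now to triangulate.

```bash
cat > h.py <<'E'
import numpy as np,cv2
from bench import get_calibration
from scipy.optimize import least_squares
C={n:get_calibration(n) for n in("side","top")}
def proj(n,P):
    T=np.linalg.inv(C[n]["world_from_camera"]);p=T[:3,:3]@np.asarray(P,float)+T[:3,3];p=C[n]["mtx"]@p;return p[:2]/p[2]
def ray(n,uv):
    W=C[n]["world_from_camera"];d=W[:3,:3]@np.linalg.solve(C[n]["mtx"],[uv[0],uv[1],1]);return W[:3,3],d
def onz(n,uv,z):
    o,d=ray(n,uv);return o+d*(z-o[2])/d[2]
def tri(s,t):
    r=least_squares(lambda P:np.r_[proj("side",P)-s,proj("top",P)-t],[.6,0,.1]);return r.x,np.abs(r.fun).max()
def ct(u,v):return np.array([u/3.75+280-.4,v/3.75+130-.4])
def cs(u,v):return np.array([u/3.75+240-.4,v/3.75+100-.4])
E
python3 - <<'E'
from h import *
np.set_printoptions(precision=4,suppress=True)
print("lidball",*tri(cs(381,422),ct(172,358)), onz("top",ct(172,358),.074),onz("side",cs(381,422),.074))
print("camball",*tri(cs(416,94),ct(661,347)))
print("lens",*tri(cs(235,113),ct(521,147)))
print("foot",onz("top",ct(490,257),.01),onz("side",cs(287,312),.01))
K=[onz("top",ct(*p),.078) for p in((50,300),(85,93),(341,130),(312,335))];print(np.array(K),np.mean(K,0))
S=[onz("side",cs(*p),.078) for p in((75,462),(305,492),(362,342),(165,318))];print(np.array(S),np.mean(S,0))
E
```

```text
lidball [0.5085 0.0222 0.0773] 0.44074527445778244 [0.5101 0.022  0.074 ] [0.5074 0.0176 0.074 ]
camball [ 0.498  -0.2984  0.1923] 0.9788573066723529
lens [ 0.6348 -0.2099  0.2062] 0.4343569376277401
foot [ 0.5995 -0.2351  0.01  ] [ 0.597  -0.2402  0.01  ]
[[ 0.5535  0.1128  0.078 ]
 [ 0.7151  0.0872  0.078 ]
 [ 0.685  -0.1088  0.078 ]
 [ 0.5264 -0.0821  0.078 ]] [0.62   0.0023 0.078 ]
[[ 0.7122  0.0912  0.078 ]
 [ 0.5542  0.111   0.078 ]
 [ 0.5261 -0.0839  0.078 ]
 [ 0.6806 -0.1055  0.078 ]] [0.6183 0.0032 0.078 ]
```

Request:
{"name": "send_rows", "arguments": {
  "rows": [
    {"x": 27,"y": -40,"z": 12,"roll": -8,"hand": 70},
    {"x": 27,"y": -40,"z": 12,"roll": -8},
    {"x": 27,"y": -40,"z": 12,"roll": -8},
    {"x": 27,"y": -40,"z": 12,"roll": -8},
    {"x": 27,"y": -40,"z": 12,"roll": -8},
    {"x": 27,"y": -40,"z": 12,"roll": -8},
    {"x": 27,"y": -40,"z": 12,"roll": -8},
    {"x": 27,"y": -40,"z": 12,"roll": -8},
    {"x": 27,"y": -40,"z": 12,"roll": -8},
    {"x": 27,"y": -40,"z": 12,"roll": -8}
  ]
}}

```text
schema error: expected keys hand, x, y, z, roll
```

Request:
{"name": "send_rows", "arguments": {
  "rows": [
    {"x": 3,"y": -45,"roll": -5},
    {"x": 3,"y": -45,"roll": -5},
    {"x": 3,"y": -45,"roll": -5},
    {"x": 3,"y": -45,"roll": -5},
    {"x": 3,"y": -45,"roll": -5},
    {"x": 3,"y": -45,"roll": -5},
    {"x": 3,"y": -45,"roll": -5},
    {"x": 3,"y": -45,"roll": -5},
    {"x": 3,"y": -45,"roll": -5},
    {"roll": -4}
  ]
}}

```text
schema error: expected keys hand, x, y, z, roll
```

All keys are required in every row.

Request:
{"name": "send_rows", "arguments": {
  "rows": [
    {"x": 27,"y": -40,"z": 12,"roll": -8,"hand": 70},
    {"x": 27,"y": -40,"z": 12,"roll": -8,"hand": 70},
    {"x": 27,"y": -40,"z": 12,"roll": -8,"hand": 70},
    {"x": 27,"y": -40,"z": 12,"roll": -8,"hand": 70},
    {"x": 27,"y": -40,"z": 12,"roll": -8,"hand": 70},
    {"x": 27,"y": -40,"z": 12,"roll": -8,"hand": 70},
    {"x": 27,"y": -40,"z": 12,"roll": -8,"hand": 70},
    {"x": 27,"y": -40,"z": 12,"roll": -8,"hand": 70},
    {"x": 27,"y": -40,"z": 12,"roll": -8,"hand": 70},
    {"x": 27,"y": -40,"z": 12,"roll": -8,"hand": 70}
  ]
}}

```text
time: 1.1
position: [0.4731, 0.2157, 0.3616]
tool_rot: [-2.379, -2.051, 0.0]
ft_force: [0.2, 1.1, 0.2]
grip_width: 0.803
grip_force: 0.0
```

Request:
{"name": "send_rows", "arguments": {
  "rows": [
    {"x": 3,"y": -45,"z": 0,"roll": -5,"hand": 70},
    {"x": 3,"y": -45,"z": 0,"roll": -5,"hand": 70},
    {"x": 3,"y": -45,"z": 0,"roll": -5,"hand": 70},
    {"x": 3,"y": -45,"z": 0,"roll": -5,"hand": 70},
    {"x": 3,"y": -45,"z": 0,"roll": -5,"hand": 70},
    {"x": 3,"y": -45,"z": 0,"roll": -5,"hand": 70},
    {"x": 3,"y": -45,"z": 0,"roll": -5,"hand": 70},
    {"x": 3,"y": -45,"z": 0,"roll": -5,"hand": 70},
    {"x": 3,"y": -45,"z": 0,"roll": -5,"hand": 70},
    {"x": 0,"y": 0,"z": 0,"roll": -4,"hand": 70}
  ]
}}

```text
time: 2.1
position: [0.4975, -0.1952, 0.3613]
tool_rot: [3.016, 0.865, -0.002]
ft_force: [-1.1, 0.9, -0.9]
grip_width: 0.807
grip_force: 0.0
```

Request:
{"name": "send_rows", "arguments": {
  "rows": [
    {"x": 0,"y": -35,"z": 0,"roll": 0,"hand": 70},
    {"x": 0,"y": -35,"z": 0,"roll": 0,"hand": 70},
    {"x": 1,"y": -33,"z": 0,"roll": 0,"hand": 70},
    {"x": 0,"y": 0,"z": -40,"roll": 0,"hand": 70},
    {"x": 0,"y": 0,"z": -40,"roll": 0,"hand": 70},
    {"x": 0,"y": 0,"z": -40,"roll": 0,"hand": 70},
    {"x": 0,"y": 0,"z": -30,"roll": 0,"hand": 70},
    {"x": 0,"y": 0,"z": -19,"roll": 0,"hand": 70},
    {"x": 0,"y": 0,"z": 0,"roll": 0,"hand": 70},
    {"x": 0,"y": 0,"z": 0,"roll": 0,"hand": 70}
  ]
}}

```text
time: 3.1
position: [0.5005, -0.2904, 0.1926]
tool_rot: [3.013, 0.888, -0.001]
ft_force: [0.1, -0.6, -0.7]
grip_width: 0.806
grip_force: 0.0
```

Run:
```python
from bench import *
import cv2,numpy as np
a=get_image("side")[70:190,270:430];b=get_image("top")[150:270,380:540]
cv2.imwrite("pics/g1.png",np.hstack([cv2.resize(i,(400,300),interpolation=3) for i in(a,b)]))
```

```text
(no output)
```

View pics/g1.png

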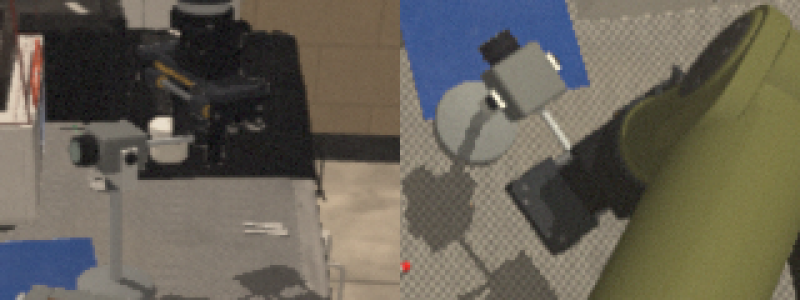

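The gripper stands over the stem with the ball between the fingers, about 8 mm too far +y. I'll correct that and close.

Request:
{"name": "send_rows", "arguments": {
  "force": 25,
  "rows": [
    {"x": -2,"y": -7,"z": 0,"roll": 0,"hand": 70},
    {"x": 0,"y": 0,"z": 0,"roll": 0,"hand": 60},
    {"x": 0,"y": 0,"z": 0,"roll": 0,"hand": 50},
    {"x": 0,"y": 0,"z": 0,"roll": 0,"hand": 40},
    {"x": 0,"y": 0,"z": 0,"roll": 0,"hand": 30},
    {"x": 0,"y": 0,"z": 0,"roll": 0,"hand": 15},
    {"x": 0,"y": 0,"z": 0,"roll": 0,"hand": 10},
    {"x": 0,"y": 0,"z": 0,"roll": 0,"hand": 10},
    {"x": 0,"y": 0,"z": 0,"roll": 0,"hand": 10}
  ]
}}

```text
time: 4.1
position: [0.4987, -0.2978, 0.1923]
tool_rot: [3.012, 0.888, 0.0]
ft_force: [0.7, -1.2, -1.5]
grip_width: 0.252
grip_force: 25.0
```

Run:
```python
from h import *
P=np.array([.598,-.236,.200]);B=np.array([.4987,-.2978,.1923]);T=np.array([.6225,.004,.011])
d=P-B;r=np.linalg.norm(d);u=T-P
a0,t0=np.arctan2(d[1],d[0]),-np.arcsin(d[2]/r);a1,t1=np.arctan2(u[1],u[0]),-np.arcsin(u[2]/np.linalg.norm(u))
print(r,np.degrees([a0,t0,a1,t1]))
prev=B*1000
for k in range(1,21):
    s=k/20;a=a0+(a1-a0)*s;t=t0+(t1-t0)*s
    w=1000*(P-r*np.array([np.cos(t)*np.cos(a),np.cos(t)*np.sin(a),-np.sin(t)]));q=np.round(w-prev);prev=prev+q;print(k,q.astype(int).tolist(),prev.round(1))
```

```text
0.11721356576778988 [31.89633754 -3.7665899  84.17124704 38.07616168]
1 [3, -5, 4] [ 501.7 -302.8  196.3]
2 [3, -4, 5] [ 504.7 -306.8  201.3]
3 [3, -4, 4] [ 507.7 -310.8  205.3]
4 [4, -4, 4] [ 511.7 -314.8  209.3]
5 [4, -3, 4] [ 515.7 -317.8  213.3]
6 [4, -4, 5] [ 519.7 -321.8  218.3]
7 [5, -3, 4] [ 524.7 -324.8  222.3]
8 [4, -2, 4] [ 528.7 -326.8  226.3]
9 [5, -2, 4] [ 533.7 -328.8  230.3]
10 [5, -2, 4] [ 538.7 -330.8  234.3]
11 [5, -2, 4] [ 543.7 -332.8  238.3]
12 [5, -1, 4] [ 548.7 -333.8  242.3]
13 [5, 0, 4] [ 553.7 -333.8  246.3]
14 [6, -1, 4] [ 559.7 -334.8  250.3]
15 [5, 1, 4] [ 564.7 -333.8  254.3]
16 [5, 0, 4] [ 569.7 -333.8  258.3]
17 [5, 1, 3] [ 574.7 -332.8  261.3]
18 [5, 1, 4] [ 579.7 -331.8  265.3]
19 [4, 2, 4] [ 583.7 -329.8  269.3]
20 [5, 2, 3] [ 588.7 -327.8  272.3]
```

Request:
{"name": "send_rows", "arguments": {
  "force": 25,
  "rows": [
    {"x": 3,"y": -5,"z": 4,"roll": 2.6,"hand": 10},
    {"x": 3,"y": -4,"z": 5,"roll": 2.6,"hand": 10},
    {"x": 3,"y": -4,"z": 4,"roll": 2.6,"hand": 10},
    {"x": 4,"y": -4,"z": 4,"roll": 2.6,"hand": 10},
    {"x": 4,"y": -3,"z": 4,"roll": 2.6,"hand": 10},
    {"x": 4,"y": -4,"z": 5,"roll": 2.6,"hand": 10},
    {"x": 5,"y": -3,"z": 4,"roll": 2.6,"hand": 10},
    {"x": 4,"y": -2,"z": 4,"roll": 2.6,"hand": 10},
    {"x": 5,"y": -2,"z": 4,"roll": 2.6,"hand": 10},
    {"x": 5,"y": -2,"z": 4,"roll": 2.6,"hand": 10}
  ]
}}

```text
time: 5.1
position: [0.5366, -0.3309, 0.2334]
tool_rot: [-2.734, -1.543, 0.006]
ft_force: [-3.3, -0.6, -2.4]
grip_width: 0.26
grip_force: 25.0
```

Request:
{"name": "send_rows", "arguments": {
  "rows": [
    {"x": 5,"y": -2,"z": 4,"roll": 2.6,"hand": 10},
    {"x": 5,"y": -1,"z": 4,"roll": 2.6,"hand": 10},
    {"x": 5,"y": 0,"z": 4,"roll": 2.6,"hand": 10},
    {"x": 6,"y": -1,"z": 4,"roll": 2.6,"hand": 10},
    {"x": 5,"y": 1,"z": 4,"roll": 2.6,"hand": 10},
    {"x": 5,"y": 0,"z": 4,"roll": 2.6,"hand": 10},
    {"x": 5,"y": 1,"z": 3,"roll": 2.6,"hand": 10},
    {"x": 5,"y": 1,"z": 4,"roll": 2.6,"hand": 10},
    {"x": 4,"y": 2,"z": 4,"roll": 2.6,"hand": 10},
    {"x": 5,"y": 2,"z": 3,"roll": 2.6,"hand": 10}
  ]
}}

```text
time: 6.1
position: [0.5867, -0.3294, 0.2721]
tool_rot: [-2.319, -2.118, 0.006]
ft_force: [-3.3, -3.9, -0.4]
grip_width: 0.257
grip_force: 25.0
```

Request:
{"name": "send_rows", "arguments": {
  "rows": [
    {"x": 0,"y": 0,"z": 0,"roll": 0,"hand": 10},
    {"x": 0,"y": 0,"z": 0,"roll": 0,"hand": 10}
  ]
}}

```text
time: 6.3
position: [0.5876, -0.3291, 0.2726]
tool_rot: [2.321, 2.116, -0.003]
ft_force: [-1.0, -4.9, 1.4]
grip_width: 0.256
grip_force: 25.0
```

Run:
```python
from bench import *
import cv2,numpy as np
a=get_image("side")[70:190,250:410];b=get_image("top")[130:250,370:530]
cv2.imwrite("pics/g2.png",np.hstack([cv2.resize(i,(400,300),interpolation=3) for i in(a,b)]))
```

```text
(no output)
```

View pics/g2.png

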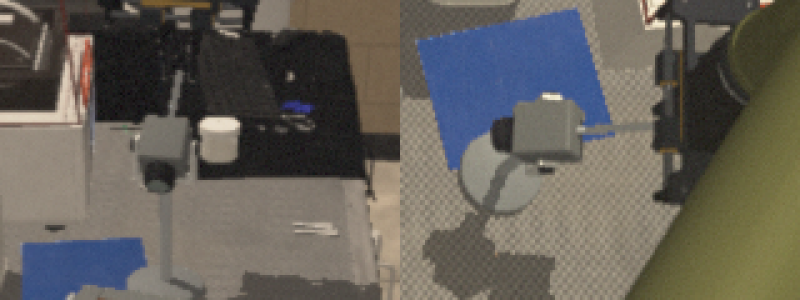

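The camera followed: it now looks down towards the box. Releasing, lifting and clearing the view to measure the line of sight.

Request:
{"name": "send_rows", "arguments": {
  "rows": [
    {"x": 0,"y": 0,"z": 0,"roll": 0,"hand": 30},
    {"x": 0,"y": 0,"z": 0,"roll": 0,"hand": 45},
    {"x": 0,"y": 0,"z": 0,"roll": 0,"hand": 60},
    {"x": 0,"y": 0,"z": 0,"roll": 0,"hand": 70},
    {"x": 0,"y": 0,"z": 15,"roll": 0,"hand": 70},
    {"x": 0,"y": 0,"z": 25,"roll": 0,"hand": 70},
    {"x": 0,"y": 0,"z": 30,"roll": 0,"hand": 70},
    {"x": -30,"y": 0,"z": 20,"roll": 0,"hand": 70},
    {"x": -45,"y": 0,"z": 0,"roll": 0,"hand": 70},
    {"x": -45,"y": 0,"z": 0,"roll": 0,"hand": 70}
  ]
}}

```text
time: 7.4
position: [0.4677, -0.3278, 0.3639]
tool_rot: [2.317, 2.118, 0.0]
ft_force: [-0.3, -0.7, 0.7]
grip_width: 0.799
grip_force: 0.0
```

Run:
```python
from bench import *
import cv2,numpy as np
s=get_image("side");b=get_image("top")
cv2.imwrite("pics/s3.png",s);cv2.imwrite("pics/t3.png",b)
cv2.imwrite("pics/g3.png",np.hstack([cv2.resize(i,(400,500),interpolation=3) for i in(s[75:175,270:350],b[135:235,390:470])]))
```

```text
(no output)
```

View pics/g3.png

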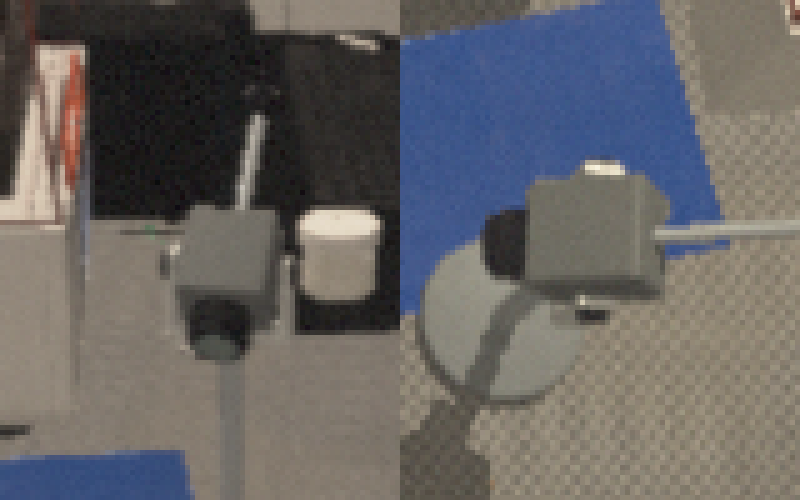

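Side: lens face at about (314,144), ball near (322.5,94). Top: tilt bosses' midpoint at (429.5,181.7), in line with the first picture (429.2,181.6). The ball is outside the crop, so I'll find it as a dark blob.

Run:
```python
from h import *
np.set_printoptions(precision=4,suppress=True)
print("pivot from top",onz("top",(429.1,181.4),.2))
e=[.587,-.331,.273]
for n,f in(("top","pics/t3.png"),("side","pics/s3.png")):
    p=proj(n,e);im=cv2.imread(f);g=cv2.cvtColor(im,cv2.COLOR_BGR2GRAY);x,y=p.round().astype(int)
    print(n,p);w=g[y-11:y+12,x-11:x+12]
    if n=="top":
        k,l,st,c=cv2.connectedComponentsWithStats((w<60).astype(np.uint8))
        print([(st[i,4],(c[i]+[x-11,y-11]).round(1)) for i in range(1,k)])
    cv2.imwrite(f"pics/b_{n}.png",cv2.resize(cv2.normalize(np.minimum(im[y-25:y+26,x-30:x+31],90 if n=="side" else 255),None,0,255,32),(400,334),interpolation=3))
cv2.imwrite("pics/b.png",np.hstack([cv2.imread(f"pics/b_{n}.png") for n in("top","side")]))
```

```text
pivot from top [ 0.6026 -0.2363  0.2   ]
top [479.3392 179.9672]
[(np.int32(64), array([479.3, 179.5]))]
side [322.2083  94.8182]
```

View pics/b.png

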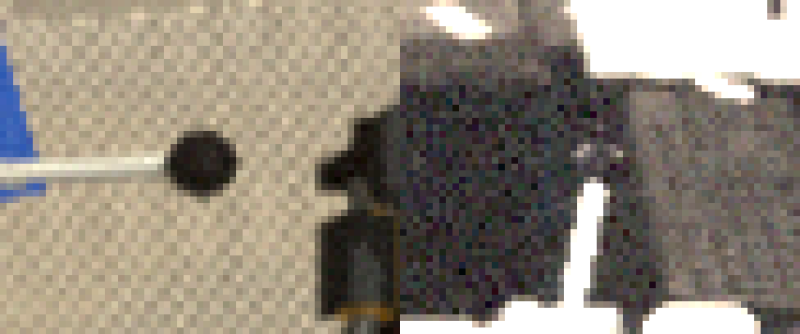

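Top ball at (479.3,179.5), side ball near (321.8,94.2). Both agree with the projection. Next, a joint fit of pivot, swivel and tilt over both epochs, and the box pose.

Run:
```python
from h import *
np.set_printoptions(precision=4,suppress=True)
def u(a,t):return np.array([np.cos(t)*np.cos(a),np.cos(t)*np.sin(a),-np.sin(t)])
def f(q,full=0):
    P=np.array([q[0],q[1],.2]);r=[]
    A,B=u(q[2],q[3]),u(q[4],q[5])
    o=[("top",P-.12*A,ct(661,347),1),("side",P-.12*A,cs(416,94),.7),("side",P+.055*A,cs(237,113),.7),
       ("top",P-.12*B,(479.3,179.5),1),("side",P-.12*B,(321.8,94.2),.7),("side",P+.055*B,(313.6,143.7),1),
       ("top",P,(429.1,181.4),.7),("top",[q[0],q[1],.01],ct(490,257),.7),("side",[q[0],q[1],.01],cs(287,312),.4)]
    return np.concatenate([w*(proj(n,X)-z) for n,X,z,w in o])
s=least_squares(f,[.6,-.236,.55,0,1.47,.66]);q=s.x
print(q,np.degrees(q[2:]));print(s.fun.reshape(-1,2));P=np.array([q[0],q[1],.2]);B=u(q[4],q[5])
T=np.array([.6225,.004,.011]);d=T-P
print("ball",P-.12*B,"want",P-.12*d/np.linalg.norm(d),np.degrees([np.arctan2(d[1],d[0]),np.arctan2(-d[2],np.hypot(*d[:2]))]))
print("err deg",np.degrees(np.arccos(B@d/np.linalg.norm(d))), "hit",P+B*(.011-.2)/B[2])
# box fit: corners (lid top) + ball
def g(v):
    c,y=v[:2],v[2];R=np.array([[np.cos(y),-np.sin(y)],[np.sin(y),np.cos(y)]]);r=[]
    X=lambda a,b,z:np.r_[c+R@[a,b],z]
    F=v[3];K=v[3]+.162
    for n,k,pts in(("top",ct,((50,300),(85,93),(341,130),(312,335))),("side",cs,((305,492),(75,462),(165,318),(362,342)))):
        for (a,b),p in zip(((F,.1),(K,.1),(K,-.1),(F,-.1)),pts): r.append(.5*(proj(n,X(a,b,.078))-k(*p)))
    r.append(proj("top",X(-.115,0,.074))-ct(172,358));r.append(proj("side",X(-.115,0,.074))-cs(381,422));return np.concatenate(r)
s=least_squares(g,[.6225,.004,-.147,-.08]);print(s.x,np.degrees(s.x[2]));print(s.fun.reshape(-1,2))
```

```text
[ 0.5977 -0.2361  0.5907 -0.1122  1.4765  0.6412] [33.8449 -6.4265 84.5986 36.7406]
[[ 0.7425  0.8728]
 [-0.8596  0.6881]
 [-2.1365  0.4193]
 [ 0.1313 -0.0718]
 [-0.0643  0.6224]
 [-0.3365  1.264 ]
 [ 0.032   1.3244]
 [ 0.2734  0.4282]
 [-0.1198  0.2482]]
ball [ 0.5886 -0.3319  0.2718] want [ 0.5879 -0.3301  0.274 ] [84.0947 38.0566]
err deg 1.3755650805403055 hit [0.6215 0.0159 0.011 ]
[ 0.6223  0.0026 -0.1537 -0.0841] -8.807213255171803
[[-0.2624 -0.1692]
 [-0.3888  0.0877]
 [-0.1018  0.1702]
 [ 0.2423  0.461 ]
 [-0.1142  0.3858]
 [-0.3942 -0.2208]
 [-0.4967 -0.2569]
 [ 0.3883  0.0679]
 [ 0.6601  0.5358]
 [-0.4896  0.511 ]]
```

The fit puts the sight line about 13 mm beyond the disc centre (1.4°), and the 22 mm grip on a 24 mm ball suggests the ball sat off-centre. I'll regrip lightly, use the width to locate the ball's height, and trim the tilt.

Request:
{"name": "send_rows", "arguments": {
  "force": 4,
  "rows": [
    {"x": 45,"y": -2,"z": 0,"roll": 0,"hand": 60},
    {"x": 45,"y": -2,"z": 0,"roll": 0,"hand": 60},
    {"x": 30,"y": 0,"z": 0,"roll": 0,"hand": 60},
    {"x": 0,"y": 0,"z": -40,"roll": 0,"hand": 60},
    {"x": 0,"y": 0,"z": -35,"roll": 0,"hand": 60},
    {"x": 0,"y": 0,"z": -20,"roll": 0,"hand": 60},
    {"x": 0,"y": 0,"z": 0,"roll": 0,"hand": 45},
    {"x": 0,"y": 0,"z": 0,"roll": 0,"hand": 30},
    {"x": 0,"y": 0,"z": 0,"roll": 0,"hand": 15},
    {"x": 0,"y": 0,"z": 0,"roll": 0,"hand": 15}
  ]
}}

```text
time: 8.5
position: [0.5892, -0.3319, 0.2694]
tool_rot: [2.317, 2.117, 0.002]
ft_force: [0.1, 0.2, 0.2]
grip_width: 0.415
grip_force: 0.0
```

Request:
{"name": "send_rows", "arguments": {
  "rows": [
    {"x": 0,"y": 0,"z": 0,"roll": 0,"hand": 15},
    {"x": 0,"y": 0,"z": 0,"roll": 0,"hand": 15}
  ]
}}

```text
time: 8.7
position: [0.5884, -0.3317, 0.2682]
tool_rot: [2.319, 2.118, 0.0]
ft_force: [-1.3, -0.5, 2.2]
grip_width: 0.268
grip_force: 4.0
```

Request:
{"name": "send_rows", "arguments": {
  "rows": [
    {"x": 0,"y": 0,"z": 0,"roll": 0,"hand": 40},
    {"x": 0,"y": 0,"z": 6,"roll": 0,"hand": 40},
    {"x": 0,"y": 0,"z": 0,"roll": 0,"hand": 30},
    {"x": 0,"y": 0,"z": 0,"roll": 0,"hand": 15},
    {"x": 0,"y": 0,"z": 0,"roll": 0,"hand": 15},
    {"x": 0,"y": 0,"z": 0,"roll": 0,"hand": 15},
    {"x": 0,"y": 0,"z": 0,"roll": 0,"hand": 15}
  ]
}}

```text
time: 9.4
position: [0.5884, -0.3313, 0.2732]
tool_rot: [-2.319, -2.119, 0.0]
ft_force: [-0.2, 0.0, 0.8]
grip_width: 0.271
grip_force: 4.0
```

Widths of 23.3 and 23.6 mm put the ball's centre at z ≈ 0.271, matching the fit. The wanted position is 0.274, so I'll trim by +3 mm z, +2 mm y, -1 mm x.

Request:
{"name": "send_rows", "arguments": {
  "force": 25,
  "rows": [
    {"x": 0,"y": 0,"z": 0,"roll": 0,"hand": 10},
    {"x": 0,"y": 0,"z": 0,"roll": 0,"hand": 10},
    {"x": 0,"y": 1,"z": 1,"roll": 0,"hand": 10},
    {"x": -1,"y": 1,"z": 2,"roll": 0,"hand": 10},
    {"x": 0,"y": 0,"z": 0,"roll": 0,"hand": 10},
    {"x": 0,"y": 0,"z": 0,"roll": 0,"hand": 10}
  ]
}}

```text
time: 10.0
position: [0.5881, -0.3289, 0.2764]
tool_rot: [2.318, 2.12, 0.001]
ft_force: [3.3, 0.6, 0.1]
grip_width: 0.257
grip_force: 25.0
```

Request:
{"name": "send_rows", "arguments": {
  "rows": [
    {"x": 0,"y": 0,"z": 0,"roll": 0,"hand": 30},
    {"x": 0,"y": 0,"z": 0,"roll": 0,"hand": 45},
    {"x": 0,"y": 0,"z": 0,"roll": 0,"hand": 60},
    {"x": 0,"y": 0,"z": 15,"roll": 0,"hand": 60},
    {"x": 0,"y": 0,"z": 30,"roll": 0,"hand": 60},
    {"x": 0,"y": 0,"z": 30,"roll": 0,"hand": 60},
    {"x": -30,"y": 0,"z": 10,"roll": 0,"hand": 60},
    {"x": -40,"y": 0,"z": 0,"roll": 5,"hand": 60},
    {"x": -10,"y": 30,"z": 0,"roll": 8,"hand": 60},
    {"x": 0,"y": 35,"z": 0,"roll": 8,"hand": 60}
  ]
}}

```text
time: 11.0
position: [0.5046, -0.2669, 0.3634]
tool_rot: [1.894, 2.503, 0.001]
ft_force: [0.9, 0.4, 0.6]
grip_width: 0.684
grip_force: 0.0
```

Request:
{"name": "send_rows", "arguments": {
  "rows": [
    {"x": 0,"y": 35,"z": 0,"roll": 8,"hand": 60},
    {"x": 0,"y": 35,"z": 0,"roll": 8,"hand": 60},
    {"x": 0,"y": 35,"z": 0,"roll": 8,"hand": 60},
    {"x": 0,"y": 35,"z": 0,"roll": 8,"hand": 60},
    {"x": 0,"y": 35,"z": 0,"roll": 8,"hand": 60},
    {"x": 0,"y": 35,"z": 0,"roll": 8,"hand": 60},
    {"x": 0,"y": 35,"z": 0,"roll": 8,"hand": 60},
    {"x": 0,"y": 35,"z": 0,"roll": 8,"hand": 60},
    {"x": 0,"y": 0,"z": 0,"roll": 1,"hand": 60},
    {"x": 0,"y": 0,"z": 0,"roll": 0,"hand": 60}
  ]
}}

```text
time: 12.0
position: [0.5076, 0.0158, 0.3623]
tool_rot: [0.25, 3.131, -0.0]
ft_force: [0.8, -0.9, 0.7]
grip_width: 0.69
grip_force: 0.0
```

Run:
```python
from h import *
from bench import *
s=get_image("side");cv2.imwrite("pics/s4.png",s);b=get_image("top");cv2.imwrite("pics/t4.png",b)
cv2.imwrite("pics/g4.png",np.hstack([cv2.resize(i,(400,500),interpolation=3) for i in(s[75:175,270:350],b[135:235,410:490])]))
a=get_state();print(a["position"],a["tool_rot"],a["joint_positions"].round(2))
g=cv2.cvtColor(b,cv2.COLOR_BGR2GRAY)
k,l,st,c=cv2.connectedComponentsWithStats((g[165:195,465:495]<60).astype(np.uint8));print([(st[i,4],c[i]+[465,165]) for i in range(1,k)],proj("top",[.588,-.330,.274]))
```

```text
[0.50762916 0.01402491 0.36211085] [ 2.55707740e-01  3.13014645e+00 -3.41107801e-04] [-0.45 -0.03  0.37  1.61  0.01  1.56  1.32]
[(np.int32(66), array([478.81818182, 178.84848485]))] [479.05210815 179.44247226]
```

View pics/g4.png

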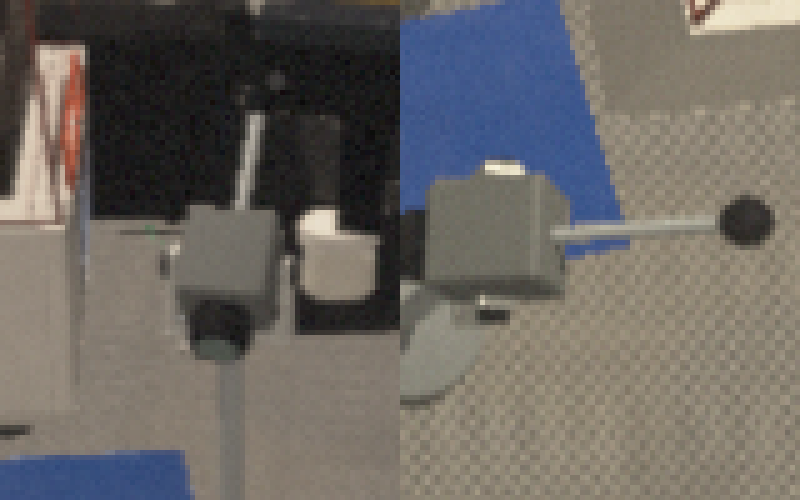

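The camera now has its ball at (478.8,178.8) in the top view, within 0.6 px of the wanted projection. Now the lid ball.

Request:
{"name": "send_rows", "arguments": {
  "force": 30,
  "rows": [
    {"x": 1,"y": 7,"z": -30,"roll": 0,"hand": 60},
    {"x": 0,"y": 0,"z": -40,"roll": 0,"hand": 60},
    {"x": 0,"y": 0,"z": -40,"roll": 0,"hand": 60},
    {"x": 0,"y": 0,"z": -40,"roll": 0,"hand": 60},
    {"x": 0,"y": 0,"z": -40,"roll": 0,"hand": 60},
    {"x": 0,"y": 0,"z": -40,"roll": 0,"hand": 60},
    {"x": 0,"y": 0,"z": -30,"roll": 0,"hand": 60},
    {"x": 0,"y": 0,"z": -20,"roll": 0,"hand": 60},
    {"x": 0,"y": 0,"z": -8,"roll": 0,"hand": 60},
    {"x": 0,"y": 0,"z": 0,"roll": 0,"hand": 60}
  ]
}}

```text
time: 13.1
position: [0.5082, 0.0214, 0.0728]
tool_rot: [-0.254, -3.13, 0.001]
ft_force: [-0.2, -0.2, 0.6]
grip_width: 0.689
grip_force: 0.0
```

Request:
{"name": "send_rows", "arguments": {
  "force": 30,
  "rows": [
    {"x": 0,"y": 0,"z": 1,"roll": 0,"hand": 50},
    {"x": 0,"y": 0,"z": 0,"roll": 0,"hand": 40},
    {"x": 0,"y": 0,"z": 0,"roll": 0,"hand": 30},
    {"x": 0,"y": 0,"z": 0,"roll": 0,"hand": 15},
    {"x": 0,"y": 0,"z": 0,"roll": 0,"hand": 10},
    {"x": 0,"y": 0,"z": 0,"roll": 0,"hand": 10},
    {"x": 0,"y": 0,"z": 0,"roll": 0,"hand": 10}
  ]
}}

```text
time: 13.8
position: [0.5084, 0.0204, 0.0746]
tool_rot: [-0.252, -3.131, 0.004]
ft_force: [-0.9, -5.1, 3.9]
grip_width: 0.257
grip_force: 30.0
```

Run:
```python
from bench import get_state
import numpy as np
s=get_state();B=s["position"];print(B,s["grip_width"],s["ft_force"])
y=np.radians(-8.8);e=np.array([np.cos(y),np.sin(y)]);prev=B*1000
for k in range(1,21):
    t=np.radians(55)*k/20;w=1000*(B+np.r_[.2*(1-np.cos(t))*e,.2*np.sin(t)]);q=np.round(w-prev);prev=prev+q;print(q.astype(int).tolist(),prev.round(1))
```

```text
[0.50840199 0.02040477 0.07457727] 0.25654614666937725 [-0.87196002 -5.06486093  3.92980879]
[0, 0, 10] [508.4  20.4  84.6]
[1, 0, 9] [509.4  20.4  93.6]
[1, 0, 10] [510.4  20.4 103.6]
[2, -1, 9] [512.4  19.4 112.6]
[2, 0, 10] [514.4  19.4 122.6]
[2, 0, 9] [516.4  19.4 131.6]
[3, -1, 9] [519.4  18.4 140.6]
[3, 0, 9] [522.4  18.4 149.6]
[4, -1, 9] [526.4  17.4 158.6]
[4, 0, 8] [530.4  17.4 166.6]
[5, -1, 9] [535.4  16.4 175.6]
[5, -1, 8] [540.4  15.4 183.6]
[5, -1, 8] [545.4  14.4 191.6]
[6, -1, 8] [551.4  13.4 199.6]
[6, -1, 7] [557.4  12.4 206.6]
[6, -1, 7] [563.4  11.4 213.6]
[7, -1, 7] [570.4  10.4 220.6]
[7, -1, 6] [577.4   9.4 226.6]
[8, -1, 6] [585.4   8.4 232.6]
[7, -1, 6] [592.4   7.4 238.6]
```

Request:
{"name": "send_rows", "arguments": {
  "rows": [
    {"x": 0,"y": -1,"z": 10,"roll": 0,"hand": 10},
    {"x": 1,"y": 0,"z": 9,"roll": 0,"hand": 10},
    {"x": 1,"y": 0,"z": 10,"roll": 0,"hand": 10},
    {"x": 2,"y": -1,"z": 9,"roll": 0,"hand": 10},
    {"x": 2,"y": 0,"z": 10,"roll": 0,"hand": 10},
    {"x": 2,"y": 0,"z": 9,"roll": 0,"hand": 10},
    {"x": 3,"y": -1,"z": 9,"roll": 0,"hand": 10},
    {"x": 3,"y": 0,"z": 9,"roll": 0,"hand": 10},
    {"x": 4,"y": -1,"z": 9,"roll": 0,"hand": 10},
    {"x": 4,"y": 0,"z": 8,"roll": 0,"hand": 10}
  ]
}}

```text
time: 14.8
position: [0.5302, 0.0168, 0.1668]
tool_rot: [-0.252, -3.131, 0.004]
ft_force: [0.2, -7.7, -4.5]
grip_width: 0.254
grip_force: 30.0
```

Request:
{"name": "send_rows", "arguments": {
  "rows": [
    {"x": 5,"y": -1,"z": 9,"roll": 0,"hand": 10},
    {"x": 5,"y": -1,"z": 8,"roll": 0,"hand": 10},
    {"x": 5,"y": -1,"z": 8,"roll": 0,"hand": 10},
    {"x": 6,"y": -1,"z": 8,"roll": 0,"hand": 10},
    {"x": 6,"y": -1,"z": 7,"roll": 0,"hand": 10},
    {"x": 6,"y": -1,"z": 7,"roll": 0,"hand": 10},
    {"x": 7,"y": -1,"z": 7,"roll": 0,"hand": 10},
    {"x": 7,"y": -1,"z": 6,"roll": 0,"hand": 10},
    {"x": 8,"y": -1,"z": 6,"roll": 0,"hand": 10},
    {"x": 7,"y": -1,"z": 6,"roll": 0,"hand": 10}
  ]
}}

```text
time: 15.8
position: [0.5917, 0.0063, 0.2385]
tool_rot: [-0.253, -3.129, 0.005]
ft_force: [-0.1, -6.3, -4.9]
grip_width: 0.25
grip_force: 30.0
```

Request:
{"name": "send_rows", "arguments": {
  "rows": [
    {"x": 0,"y": 0,"z": 0,"roll": 0,"hand": 10},
    {"x": 0,"y": 0,"z": 0,"roll": 0,"hand": 10},
    {"x": 0,"y": 0,"z": 0,"roll": 0,"hand": 10}
  ]
}}

```text
time: 16.1
position: [0.5914, 0.0063, 0.2382]
tool_rot: [-0.254, -3.129, 0.005]
ft_force: [-0.9, -6.9, -1.3]
grip_width: 0.255
grip_force: 30.0
```

Run:
```python
from h import *
from bench import *
s=get_image("side");cv2.imwrite("pics/s5.png",s);b=get_image("top");cv2.imwrite("pics/t5.png",b)
cv2.imwrite("pics/g5.png",np.hstack([cv2.resize(i,(400,500),interpolation=3) for i in(s[120:260,238:350],b[130:255,400:500])]))
y=np.radians(-8.8);e=np.array([np.cos(y),np.sin(y)]);n=np.array([-e[1],e[0]]);c=np.array([.6223,.0026])
h=c+.085*e
for a in(0,55): # front +y corner of lid top (169 from hinge, 4 mm above plane); tick on scale
    t=np.radians(a);R=lambda r,o,yy:np.r_[h-e*(r*np.cos(t)-o*np.sin(t)*-1*-1)+n*yy,.074+r*np.sin(t)+o*np.cos(t)]
    for r,o,yy,l in((.169,.004,.1,"corner+y"),(.169,.004,-.1,"corner-y"),(.1,0,.109,"tick"),(.2,0,0,"ball")):
        p=proj("side",R(r,o,yy));print(a,l,p.round(1),((p-[238,120])*[400/112,500/140]).round(0))
print(get_state()["position"])
```

```text
0 corner+y [320.7 231.6] [295. 398.]
0 corner-y [336.9 190.9] [353. 253.]
0 tick [292.9 230.9] [196. 396.]
0 ball [340.7 212.6] [367. 331.]
55 corner+y [289.8 179.9] [185. 214.]
55 corner-y [311.1 144.4] [261.  87.]
55 tick [275. 201.] [132. 289.]
55 ball [309.3 153.5] [255. 120.]
[0.59133213 0.00631101 0.2381828 ]
```

View pics/g5.png

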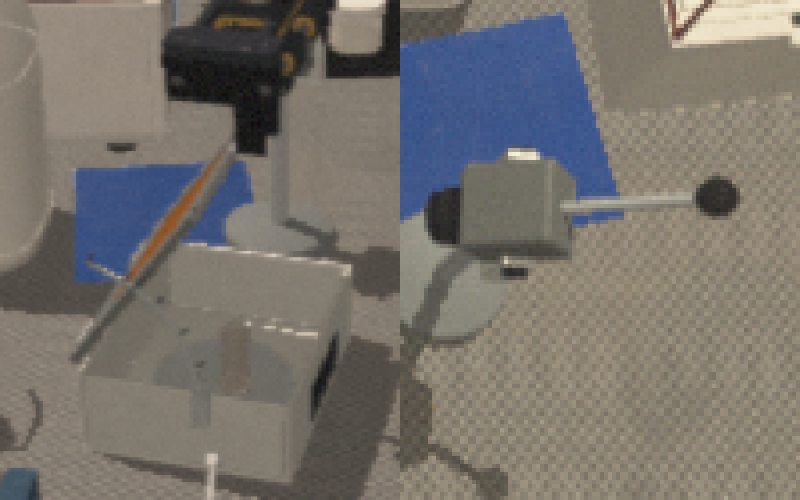

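The lid edge crosses the wire scale near (131,282) in the crop, against a predicted 55° tick at (132,289). TCP travel gives 54.5–54.9°. The camera is undisturbed (ball at (479,179)). Handing in while holding.

```bash
python3 -c "
from bench import *
s=get_state();print(s['position'],s['qd'].round(3),s['grip_force']);print(close_job())"
```

```text
[0.59133213 0.00631101 0.2381828 ] [-0.    -0.001 -0.     0.001 -0.001  0.     0.002] 29.999811965972185
the job is handed in; nothing more can be done
None
```

I handed the job in at about 16 s of the 54 s allowed: the inspection camera points at the middle of the turntable (within about 1° by my estimate) and has been let go, and the arm is holding the lid still at about 55°.

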